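# Stand the fallen carton up on the shelf and bookend it

## Task

A flat cardboard carton has fallen over on the low shelf section and its near end sticks out over the shelf's front edge: tip it up onto its far end, so that it stands upright on that thin short edge with its back flat against the backboard. Then set the plywood bookend squarely and centred against the carton's front so that it cannot fall again. Do not let the carton drop off the shelf, and leave the white box and the jar that stand on the shelf where they are.

Things in the scene. Friction and masses are not known exactly. Their poses are not given: they have to be found in the camera images.
- shelf_section: Fixed low shelf: brown wooden deck on dark steel beams. Origin on the bench under the deck's centre; x from front to backboard, y along its length, z up. Deck 115 (x = -57.5 to 57.5) by 580 (y), surface at z = 70 mm, solid beam under its front edge. Steel backboard along the whole back: front face at x = 57.5, 12 thick, top at z = 135 mm.
- carton: Flat brown carton, 150 (x) by 110 (y) by 36 (z) mm, about 0.3 kg. Origin: centre of its underside as it lies. x points to the far end (x = 75, near the backboard); the near end (x = -75) overhangs the shelf's front by 40 to 55 mm, with open space down to the bench. Once tipped up, its underside (with the origin) is its front, 36 mm from the backboard.
- carton_near_end (a point): Centre of the carton's near (overhanging) end face, 18 mm above its underside; it becomes the centre of the top when the carton stands.
- bookend: Loose plywood bookend, 0.35 kg, on the deck left or right of the carton. Origin: bottom centre of its flat face; x points out of that face (to the backboard at the start), z up. Plate 100 wide (y), 90 high, x = -8 to 0 mm; foot 100 wide, 8 thick, x = -78 to -8; central rib 16 thick (y), x = -75 to -7, top at z = 72, to grip from above.
- bookend_grip (a point): Point on the bookend's rib to grip it: x = -50, y = 0, z = 55 mm in the bookend's frame; the rib is 16 mm thick along y.
- white_box: White box standing on the deck on the other side of the carton, 50 (x) by 90 (y) by 130 (z) mm, origin at the centre of its underside. To be left alone.
- jar: Small clear jar with a black cap near the deck's left (+y) end, 42 mm across, 60 high, origin at the centre of its underside. To be left alone.
There are look-alikes about, which are no part of the job. What is shaped like the carton but green is not meant.

How it is judged:
On the way, in this order (a step that is already met when the one before it is completed fails the run):
1. the carton stands upright on its far end against the backboard (angle between the x axis of carton and the z axis of shelf_section, either way round below 0.08 rad and z of carton_near_end in the frame of shelf_section above 0.21 m and x of carton in the frame of shelf_section above 0.01 m), for 0.2 s.
2. the bookend stands on the shelf with its flat face against the carton's front (x of carton in the frame of bookend below 0.012 m and y of carton in the frame of bookend between -0.03 and 0.03 m and z of bookend in the frame of shelf_section below 0.076 m), for 0.2 s.
At the end, for the whole second after the job is handed in: Carton at rest on its far end on the shelf, near end up, upright within 4.5 deg, square to the backboard within 7 deg and within 12 mm of it; bookend at rest upright on the shelf, square within 8 deg, its flat face within 12 mm of the carton's front and centred within 30 mm (all of step 1 and all of step 2 and angle between the z axis of carton and the x axis of shelf_section, either way round below 0.12 rad and z of carton_near_end in the frame of shelf_section below 0.23 m and x of carton in the frame of bookend above -0.01 m and angle between the x axis of bookend and the x axis of shelf_section, either way round below 0.15 rad and angle between bookend's own z axis and vertical below 0.08 rad and linear speed of each of carton, bookend below 0.02 m/s); the robot touches nothing.
It fails at once if the carton drops off the shelf (height (world z) of carton below 0.045 m).
It fails at once if the white box is shifted more than 25 mm or tipped (distance of white_box from where it was at the start of the episode above 0.025 m or angle between white_box's own z axis and vertical above 0.3 rad).
It fails at once if the jar is shifted more than 25 mm or tipped (distance of jar from where it was at the start of the episode above 0.025 m or angle between jar's own z axis and vertical above 0.3 rad).
It also fails if it takes over 67 s, if anything falls off the work surface, if the arm or the gripper's body presses on something with over 40 N, if the wrist force passes 120 N, or if a joint passes its speed limit or range.

## Robot

A 6-joint arm with a two-finger parallel gripper is mounted at the origin on the work surface. World frame = base frame: x ahead of the robot, y to its left, z up, the work surface at z = 0. Lengths are in m, angles in rad, forces in N, time in s.
With the tool pointing down it reaches from about 0.35 to 0.85 m from the base axis. Payload 8.1 kg.
Tool frame: the origin (TCP) lies at the centre of the arm's flange, where the gripper is bolted on; the fingertips stand 173 mm ahead of it and the grasp point (between the pads) lies 155 mm ahead of it; x points along the fingers, y is the direction in which the jaws open and shut, and the axes are right-handed (so a half turn about x gives the same grasp; the last joint's range is limited). The gripper opens to 85 mm and grips with 20 to 120 N. Pads are 22 mm wide; open, the fingers measure 114 mm over their backs; the gripper's body (76 mm by 85 mm) begins 54 mm behind the grasp point. The pads swing forward as they close: fully open they stand 13 mm farther back than shut.
Start: joints at [-1.311, 0.13, 1.488, -0, 1.523, -0.085], TCP at [0.203, -0.565, 0.405] pointing down, gripper open.
Joint ranges: [-2.96, 2.96], [-0.89, 2.26], [0.02, 2.5], [-1.34, 4.48], [0, 2.73], [-2.66, 2.66]. Speed limits (rad/s): [2.39, 2.39, 2.79, 3.14, 3.14, 3.14].

## Interface

Orientations are given as a unit quaternion [x, y, z, w].
In Python, from rig import robot, cams, workorder, finder gives the robot as it stands. The module is installed in compiled form; this text tells all that it offers.
- The arm moves only by the tool step_arm, never from a script. Its argument "series" is a list that holds one entry, the list of rows, each a list of 7 numbers: the turn, a rotation vector about the tool's x, y, z in units of 5 degrees (1.0 is 5 degrees), then the shift along the tool's x, y, z in units of 50 mm (1.0 is 50 mm), then the finger opening in mm, from 0 to 85.4. In form: [[[ax, ay, az, tx, ty, tz, jaw], ...]]. A call has 1 to 8 rows; each row shifts and turns the commanded pose from where the row before left it, along the tool's axes as they then stand; what a row does not reach is not made up. A row lasts 1/8 s, in which the tool goes at most 62.5 mm and 10.7 degrees, less where a joint would pass 70% of its speed; a pose out of reach is approached as far as the arm can. A call is refused whole if a number of a shift passes 1 or a number of a turn 1, either way. A call with a gripper value outside its range is refused whole. The fingers move at their own pace and stop on an object; "grip_force" is the grip in N (left out, the last holds). Time passes only in rows, so rows that do not move let the fingers close. It gives the time, the measured TCP pose, the force and the opening at its end, in the units of the state.
- robot.state(): the state, without advancing time (a new reading comes with each control period).
- cams.snapshot(name): name is "side" or "top"; returns a dict with "image" (420x560x3 uint8, blue, green, red), "vfov" (degrees; the focal length in pixels is half the picture's height over the tangent of half this angle, whatever the lens; pixels are square), "cx", "cy" (the principal point, pixels), "extrinsics" (4x4, takes a point from camera to world coordinates). Camera axes: x right, y up, looking along -z (the intrinsics and any distortion apply to the point x, -y, -z); pixel columns grow to the right and rows downward; lengths in m; the calibration is good to about 2 mm. A picture is of the moment at which its call begins. There is no depth.
- workorder.close_job(): hands the job in, once; it reports no verdict.
Trained networks look in a picture, given as the dict that the camera call returned (one of the last four; its "shot" number tells which), for a name from the list of things; names that differ only in an ending like _2 or _b are one class to them, and where a whole thing is asked for, a point or a joint stands for the part that bears it (a point fixed in the world has none). Each returns a list of dicts, best first, with "confidence" (0 to 1); they miss things now and then, are a little off and sometimes report something else, mostly with a low value. They report only what shows in the picture. A call takes as long as a camera call. They do not tell look-alikes from the thing itself.
- finder.trace(picture, target): "region" (420x560 bool, what is visible of it) and "box" ([left, top, right, bottom] in pixels, round what is visible of it).
- finder.place_of(picture, target): "pixel" ([column, row] in pixels: a listed point, or the origin of a listed thing).
The state is a dict: "clock": time; "qpos": joint angles; "qd": joint speeds; "effort": joint torques, N m; "ee_pos": TCP position; "eef_rot": TCP orientation; "force": force on the tool from outside, world axes, zero at the start; "ft_torque": the same for the moment, N m; "finger_gap": finger opening in m.
Only numpy, scipy, OpenCV 4.12 (cv2) and the standard library are available. Lean on these libraries where they do the work, as an engineer would, in place of code of your own. Each camera call takes 0.05 s, during which the arm holds its last target.

## Working session

There is one attempt and no reset: what is moved stays moved. The work goes in short steps, Python scripts to look and compute and a tool call to move; the robot and the scene stay as the last step left them, time stands still between calls to the robot, and variables do not carry over. Pictures are saved under pics/ and viewed, and the job is handed in when it is done.

Besides the shell and the picture viewer there is one more tool, called in YAML: its name, and indented under it one key for each argument. step_arm: Moves the arm, as the interface text tells. Its arguments: {"type":"object","properties":{"series":{"type":"array","items":{"type":"array","items":{"type":"array","items":{"type":"number"}}}},"grip_force":{"type":"number"}},"required":["series"]}

```bash
mkdir -p pics; python3 - <<'E'
from rig import robot,cams,finder
import cv2,numpy as np,pickle
print(robot.state())
for n in ["side","top"]:
    p=cams.snapshot(n); cv2.imwrite(f"pics/{n}0.png",p["image"])
    pickle.dump(p,open(f"{n}0.pkl","wb"))
    print(n,p["vfov"],p["cx"],p["cy"],p["extrinsics"].tolist() if hasattr(p["extrinsics"],"tolist") else p["extrinsics"],p.keys())
    for t in ["carton","bookend","white_box","jar","shelf_section","carton_near_end","bookend_grip"]:
        print(t,[(np.round(d["pixel"],1).tolist(),round(d["confidence"],2)) for d in finder.place_of(p,t)],[(np.round(d["box"]).tolist(),round(d["confidence"],2)) for d in finder.trace(p,t)])
E
```

```text
{'clock': 0.0, 'qpos': array([-1.31140241e+00,  1.31170060e-01,  1.48930280e+00,  1.53630256e-06,
        1.52299907e+00, -8.53936692e-02]), 'qd': array([ 1.26424485e-05, -1.18311114e-03, -4.78626034e-04,  1.07746534e-04,
        1.21289715e-03, -5.92922803e-04]), 'effort': array([-7.01883819e-04, -5.69397962e+01, -5.00551414e+01, -3.13421979e-04,
        1.48754561e-02,  7.13701661e-05]), 'ee_pos': array([ 0.20276229, -0.56445084,  0.4036259 ]), 'eef_rot': array([-0.69656781, -0.12195979,  0.69668219, -0.12063587]), 'force': array([0.10386544, 1.05426046, 0.30149565]), 'ft_torque': array([ 0.08553328,  0.02665518, -0.05372488]), 'finger_gap': 0.08551397638852413}
side 53.483252349624586 283.36899723653664 218.496175835616 [[-0.9920423771536665, 0.08684295656360229, -0.09116042357621404, 0.44966517637711606], [-0.12491894257778212, -0.7693214154877627, 0.6265299812915213, 0.673510967307055], [-0.015721950151022894, 0.6329319557165664, 0.7740477761199571, 0.8566210712582103], [0.0, 0.0, 0.0, 1.0]] dict_keys(['image', 'vfov', 'cx', 'cy', 'extrinsics', 'shot'])
carton [([262.0, 188.4], 
[... 1234 characters left out ...]
388.7, 270.7], 0.55)] [([355.0, 235.0, 437.0, 312.0], 0.94), ([319.0, 150.0, 369.0, 221.0], 0.86), ([222.0, 255.0, 299.0, 332.0], 0.7)]
bookend [([410.4, 175.2], 0.91)] [([389.0, 161.0, 447.0, 205.0], 0.81)]
white_box [] [([251.0, 134.0, 298.0, 172.0], 0.71)]
jar [([232.2, 157.2], 0.6)] [([224.0, 141.0, 240.0, 166.0], 0.84)]
shelf_section [] [([219.0, 130.0, 479.0, 215.0], 0.94)]
carton_near_end [([344.9, 219.5], 0.95), ([279.8, 263.5], 0.92), ([370.4, 250.1], 0.64)] [([355.0, 236.0, 436.0, 313.0], 0.78), ([320.0, 149.0, 370.0, 221.0], 0.77), ([223.0, 253.0, 300.0, 331.0], 0.77)]
bookend_grip [([420.0, 188.4], 0.76)] [([391.0, 159.0, 446.0, 210.0], 0.78), ([251.0, 132.0, 297.0, 171.0], 0.5)]
```

View pics/side0.png

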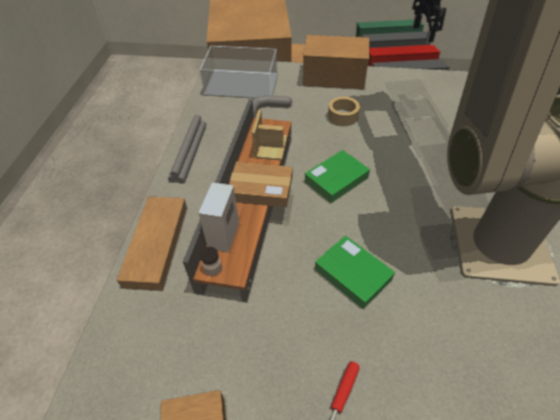

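View pics/top0.png

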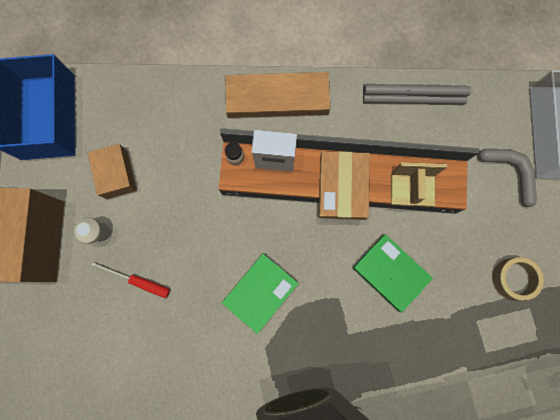

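The top view shows the brown taped carton lying on the shelf at (345,184). Two green look-alikes lie on the floor at (260,293) and (392,272), and there are brown planks at (277,93) and (110,171). The bookend is at (418,183), the white box at (274,150) and the jar at (233,153). I choose the brown carton and check it in a close crop.

```bash
cat > h.py <<'E'
import numpy as np,pickle,cv2
def K(p):
    f=p["image"].shape[0]/2/np.tan(np.radians(p["vfov"])/2); return f
def proj(p,X):
    X=np.atleast_2d(X); T=np.linalg.inv(p["extrinsics"]); c=X@T[:3,:3].T+T[:3,3]; f=K(p)
    return np.c_[p["cx"]+f*c[:,0]/-c[:,2], p["cy"]-f*c[:,1]/-c[:,2]]
def atz(p,uv,z):
    uv=np.atleast_2d(uv).astype(float); f=K(p); d=np.c_[(uv[:,0]-p["cx"])/f,-(uv[:,1]-p["cy"])/f,-np.ones(len(uv))]@p["extrinsics"][:3,:3].T
    o=p["extrinsics"][:3,3]; return o+d*((z-o[2])/d[:,2])[:,None]
E
python3 - <<'E'
import pickle,cv2
p=pickle.load(open("top0.pkl","rb"))["image"]; cv2.imwrite("pics/topc.png",cv2.resize(p[120:230,210:485],None,fx=2.9,fy=2.9,interpolation=cv2.INTER_CUBIC))
p=pickle.load(open("side0.pkl","rb"))["image"]; cv2.imwrite("pics/sidec.png",cv2.resize(p[90:310,175:325],None,fx=2.7,fy=2.7,interpolation=cv2.INTER_CUBIC))
E
```

```text
(no output)
```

View pics/topc.png

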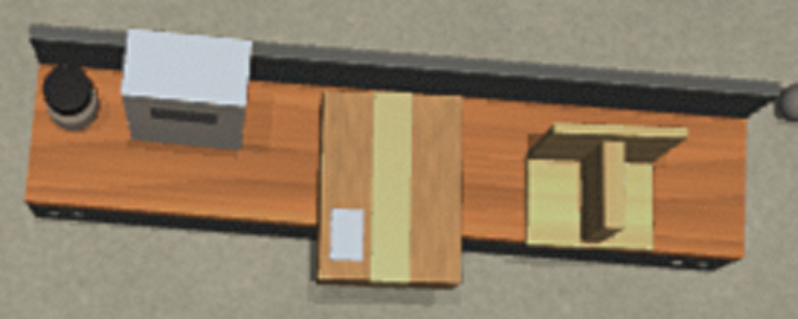

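View pics/sidec.png

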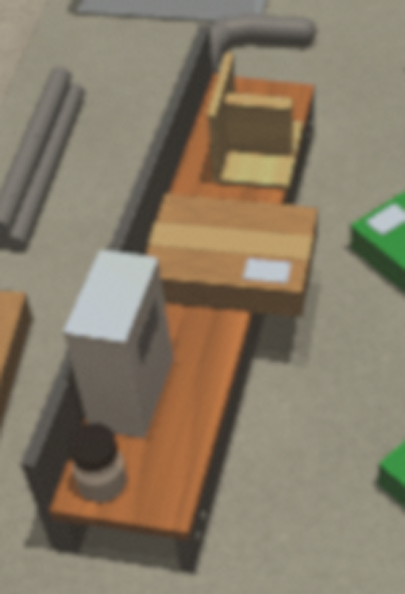

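```bash
python3 - <<'E'
from h import *
t=pickle.load(open("top0.pkl","rb"));s=pickle.load(open("side0.pkl","rb"))
T=lambda L:np.array(L)/2.9+[210,120]
S=lambda L:np.array(L)/2.7+[175,90]
def show(n,X): print(n,np.round(X*1000).tolist())
d=atz(t,T([(26,203),(742,258),(748,118),(38,65)]),.07);show("deck FL FR BR BL",d)
show("deck side FL,BLs, FR",atz(s,S([(190,529),(52,515),(314,88)]),.07))
c=atz(t,T([(317,280),(461,284),(462,97),(322,92)]),.106);show("carton NL NR FR FL",c)
print(np.linalg.norm(c-np.roll(c,-1,0),axis=1))
c=atz(s,S([(304,286),(317,210),(165,195),(150,250)]),.106);show("carton side",c);print(np.linalg.norm(c-np.roll(c,-1,0),axis=1))
c=atz(t,T([(526,245),(652,250)]),.078);show("foot near",c)
c=atz(t,T([(553,125),(688,128)]),.160);show("plate top front",c)
c=atz(t,T([(602,140),(621,142),(623,228),(604,228)]),.142);show("rib top",c)
c=atz(t,T([(127,29),(252,40),(245,106),(122,95)]),.2);show("white",c)
E
```

```text
deck FL FR BR BL [[600.0, 230.0, 70.0], [565.0, -345.0, 70.0], [681.0, -355.0, 70.0], [716.0, 225.0, 70.0]]
deck side FL,BLs, FR [[600.0, 232.0, 70.0], [714.0, 233.0, 70.0], [565.0, -335.0, 70.0]]
carton NL NR FR FL [[536.0, -3.0, 106.0], [535.0, -114.0, 106.0], [684.0, -116.0, 106.0], [686.0, -6.0, 106.0]]
[0.1109993  0.14919518 0.11045838 0.15027649]
carton side [[537.0, -6.0, 106.0], [536.0, -105.0, 106.0], [685.0, -109.0, 106.0], [684.0, -35.0, 106.0]]
[0.09893203 0.14911632 0.07459907 0.15047917]
foot near [[571.0, -171.0, 78.0], [569.0, -271.0, 78.0]]
plate top front [[648.0, -173.0, 160.0], [647.0, -273.0, 160.0]]
rib top [[641.0, -215.0, 142.0], [640.0, -229.0, 142.0], [574.0, -228.0, 142.0], [574.0, -214.0, 142.0]]
white [[703.0, 143.0, 200.0], [696.0, 53.0, 200.0], [647.0, 57.0, 200.0], [653.0, 145.0, 200.0]]
```

The crop confirms it: brown carton with a tape strip and white label, near end overhanging the shelf front, white box on its left and bookend on its right. My plan is to put the closed fingers under the overhang with the tool pitched about 45°, lift and push the carton up, then bring the bookend over.

```bash
cat >> h.py <<'E'
from scipy.spatial.transform import Rotation as Rot
th=-0.061; SO=np.array([.6405,-.061,0]); SR=Rot.from_euler('z',th).as_matrix()
def toolR(beta_deg,yaw=th,flip=1):
    b=np.radians(beta_deg); x=np.array([np.cos(b)*np.cos(yaw),np.cos(b)*np.sin(yaw),-np.sin(b)])
    y=flip*np.array([-np.sin(yaw),np.cos(yaw),0]); return np.c_[x,y,np.cross(x,y)]
def delta(st,tip,R,reach=.173):
    R0=Rot.from_quat(st["eef_rot"]).as_matrix(); p=np.asarray(tip)-reach*R[:,0]
    d=p-st["ee_pos"]
    print("tcp target",p.round(3),"rot units(tool)",(np.degrees(Rot.from_matrix(R0.T@R).as_rotvec())/5).round(2),"| shift in old tool axes",(R0.T@d/.05).round(2),"in new",(R.T@d/.05).round(2))
def tip(st,reach=.173): return st["ee_pos"]+reach*Rot.from_quat(st["eef_rot"]).as_matrix()[:,0]
E
python3 - <<'E'
from h import *
from rig import robot
st=robot.state(); print(Rot.from_quat(st["eef_rot"]).as_matrix().round(3))
for f in (1,-1):
    print(f); delta(st,[.48,-.055,.25],toolR(89,flip=f)); delta(st,[.48,-.055,.25],toolR(45,flip=f))
E
```

```text
[[-0.     0.338 -0.941]
 [ 0.    -0.941 -0.338]
 [-1.    -0.    -0.   ]]
1
tcp target [ 0.477 -0.055  0.423] rot units(tool) [-31.35  -0.06   0.27] | shift in old tool axes [-0.37 -7.74 -8.61] in new [-0.28 10.51  4.86]
tcp target [ 0.358 -0.048  0.372] rot units(tool) [-29.2   -2.49  12.1 ] | shift in old tool axes [ 0.65 -8.69 -6.41] in new [ 2.2  10.51  1.29]
-1
tcp target [ 0.477 -0.055  0.423] rot units(tool) [4.65 0.2  0.04] | shift in old tool axes [-0.37 -7.74 -8.61] in new [ -0.28 -10.51  -4.86]
tcp target [ 0.358 -0.048  0.372] rot units(tool) [4.41 8.87 1.83] | shift in old tool axes [ 0.65 -8.69 -6.41] in new [  2.2  -10.51  -1.29]
```

step_arm:
  series:
    - [[0.93,0.04,0,0,0,0,0],[0.93,0.04,0,0,0,0,0],[0.93,0.04,0,0,0,0,0],[0.93,0.04,0,0,0,0,0],[0.93,0.04,0,0,0,0,0],[0,0,0,0,-0.95,-0.44,0],[0,0,0,0,-0.95,-0.44,0],[0,0,0,0,-0.95,-0.44,0]]

```text
clock: 2.5
ee_pos: [0.2778, -0.4251, 0.4063]
eef_rot: [0.713, -0.021, -0.701, -0.023]
force: [1.7, -0.3, 0.2]
finger_gap: 0.0003
```

step_arm:
  series:
    - [[0,0,0,0,-0.95,-0.44,0],[0,0,0,0,-0.95,-0.44,0],[0,0,0,0,-0.95,-0.44,0],[0,0,0,0,-0.95,-0.44,0],[0,0,0,0,-0.95,-0.44,0],[0,0,0,0,-0.95,-0.44,0],[0,0,0,0,-0.95,-0.44,0],[0,0,0,0,-0.95,-0.44,0]]

```text
clock: 3.5
ee_pos: [0.4767, -0.0562, 0.411]
eef_rot: [0.713, -0.021, -0.7, -0.022]
force: [0.9, -0.7, -0.1]
finger_gap: 0.0002
```

```bash
python3 - <<'E'
from h import *
from rig import robot
st=robot.state(); print(st["clock"],st["qpos"].round(3),st["ee_pos"],tip(st).round(3),st["finger_gap"])
delta(st,[.46,-.055,.2],toolR(45,flip=-1))
E
```

```text
3.5 [-0.227 -0.212  1.81   0.006  1.527  1.405] [ 0.47671629 -0.05623077  0.4109913 ] [ 0.48  -0.056  0.238] 0.0002233349454492302
tcp target [ 0.338 -0.048  0.322] rot units(tool) [-0.01  8.79  0.04] | shift in old tool axes [1.72 0.   2.81] in new [-0.71 -0.    3.22]
```

step_arm:
  series:
    - [[0,0.98,0,0,0,0.36,0],[0,0.98,0,0,0,0.36,0],[0,0.98,0,0,0,0.36,0],[0,0.98,0,0,0,0.36,0],[0,0.98,0,0,0,0.36,0],[0,0.98,0,0,0,0.36,0],[0,0.98,0,0,0,0.36,0],[0,0.98,0,0,0,0.36,0]]

```text
clock: 4.5
ee_pos: [0.3871, -0.0585, 0.3672]
eef_rot: [0.9, -0.024, -0.434, -0.016]
force: [0.2, 0.6, 0.1]
finger_gap: 0.0
```

```bash
python3 - <<'E'
from h import *
from rig import robot
st=robot.state(); print(st["clock"],st["qpos"].round(3),st["ee_pos"],tip(st).round(3),st["finger_gap"])
delta(st,[.46,-.055,.2],toolR(45,flip=-1))
delta(st,[.46,-.055,.044],toolR(45,flip=-1))
E
```

```text
4.5 [-0.383 -0.893  2.411  0.246  0.993  1.181] [ 0.38707469 -0.05851405  0.36723151] [ 0.495 -0.064  0.232] 2.6150310467380857e-05
tcp target [ 0.338 -0.048  0.322] rot units(tool) [-0.03  1.31  0.09] | shift in old tool axes [ 0.09 -0.16  1.34] in new [-0.07 -0.16  1.34]
tcp target [ 0.338 -0.048  0.166] rot units(tool) [-0.03  1.31  0.09] | shift in old tool axes [ 2.53 -0.13  3.28] in new [ 2.14 -0.16  3.54]
```

```bash
cat >> h.py <<'E'
def Ry(a): return Rot.from_rotvec([0,a,0]).as_matrix()
def Rx(a): return Rot.from_rotvec([a,0,0]).as_matrix()
def fk(q,P):
    a1,d1,L2,L3,a3,d6,lat=P
    Rz=Rot.from_rotvec([0,0,q[0]]).as_matrix(); ez=np.array([0,0,1.])
    # link axes: pitch about y, z axis = along link (q=0 up)
    A=Rz@Ry(q[1]); B=A@Ry(q[2]); 
    p=Rz@np.array([a1,lat,d1])+A@(L2*ez)+B@np.array([a3,0,L3])
    C=B@Rot.from_rotvec([0,0,q[3]]).as_matrix()@Ry(q[4])
    return p+C@(d6*ez), C[:,2]
E
python3 - <<'E'
from h import *
from rig import robot
from scipy.optimize import least_squares
st=robot.state()
D=[([-1.3114,.13117,1.4893,0,1.523],[.20276,-.56445,.40363]),([-.227,-.212,1.81,.006,1.527],[.47672,-.05623,.41099]),(st["qpos"],st["ee_pos"])]
x=Rot.from_quat(st["eef_rot"]).as_matrix()[:,0]
best=None
for s in (1,-1):
  def f(P):
    r=[]
    for q,p in D:
        q=np.array(q,float).copy(); q[3]*=s; r+=list(fk(q,P)[0]-p)
    r+=list(.003*(np.array(P)-[.05,.3,.35,.4,.0,.1,.05])); return r
  R=least_squares(f,[.05,.3,.35,.4,0,.1,.05]); q=st["qpos"].copy();q[3]*=s
  print(s,R.cost,R.x.round(4),fk(q,R.x)[1].round(3),x.round(3), np.array(R.fun[:9]).round(4))
E
```

```text
1 1.7266641802199247e-07 [0.005  0.3076 0.3677 0.548  0.05   0.1913 0.0513] [ 0.621 -0.03  -0.783] [ 0.621 -0.03  -0.783] [ 0.      0.      0.0001  0.     -0.0001 -0.0001  0.      0.     -0.    ]
-1 0.00037511616954095364 [-1.1034  3.0306  0.5123  1.7869  3.1788 -0.1188  0.0563] [ 0.469 -0.409 -0.783] [ 0.621 -0.03  -0.783] [ 0.0032  0.008  -0.0099  0.0102  0.0023  0.013  -0.0059 -0.0081 -0.0032]
```

```bash
cat >> h.py <<'E'
from scipy.optimize import least_squares
PK=[0.005,0.3076,0.3677,0.548,0.05,0.1913,0.0513]
LO=np.array([-2.96,-.87,.04,-1.34,.02]);HI=np.array([2.96,2.26,2.48,4.48,2.71])
def ik(tippos,R,q0,reach=.173):
    p=np.asarray(tippos)-reach*R[:,0]
    f=lambda q: np.r_[(fk(q,PK)[0]-p)*5,fk(q,PK)[1]-R[:,0]]
    s=least_squares(f,np.clip(q0,LO+1e-3,HI-1e-3),bounds=(LO,HI)); return s.x,np.linalg.norm(s.fun)
E
python3 - <<'E'
from h import *
for name,tp in [("high",[.46,-.055,.2]),("stage",[.47,-.055,.044]),("contact",[.543,-.058,.046]),("mid",[.58,-.06,.16]),("end",[.67,-.066,.19])]:
  for b in (30,40,45,50,55,60,65,70):
    o=[]
    for q0 in ([-.2,0,2,0.1,1],[-.2,.3,2.2,3.14,.5],[-.2,.3,2.2,1.5,.5]):
        q,e=ik(tp,toolR(b,flip=-1),q0)
        if e<2e-3:o.append(q.round(2).tolist())
    print(name,b,o)
E
```

```text
high 30 []
high 40 []
high 45 []
high 50 []
high 55 []
high 60 [[-0.34, -0.85, 2.4, 0.16, 1.1], [-0.34, -0.85, 2.4, 0.16, 1.1], [-0.34, -0.85, 2.4, 0.16, 1.1]]
high 65 [[-0.31, -0.74, 2.31, 0.12, 1.15], [-0.31, -0.74, 2.31, 0.12, 1.15], [-0.31, -0.74, 2.31, 0.12, 1.15]]
high 70 [[-0.29, -0.63, 2.22, 0.08, 1.21], [-0.29, -0.63, 2.22, 0.08, 1.21], [-0.29, -0.63, 2.22, 0.08, 1.21]]
stage 30 []
stage 40 []
stage 45 []
stage 50 []
stage 55 []
stage 60 []
stage 65 [[-0.3, -0.5, 2.46, 0.15, 0.76], [-0.3, -0.5, 2.46, 0.15, 0.76], [-0.3, -0.5, 2.46, 0.15, 0.76]]
stage 70 [[-0.28, -0.41, 2.38, 0.1, 0.83], [-0.28, -0.41, 2.38, 0.1, 0.83], [-0.28, -0.41, 2.38, 0.1, 0.83]]
contact 30 []
contact 40 []
contact 45 []
contact 50 []
contact 55 [[-0.29, -0.35, 2.43, 0.28, 0.48], [-0.29, -0.35, 2.43, 0.28, 0.48], [-0.29, -0.35, 2.43, 0.28, 0.48]]
contact 60 [[-0.27, -0.3, 2.35, 0.19, 0.58], [-0.27, -0.3, 2.35, 0.19, 0.58], [-0.27, -0.3, 2.35, 0.19, 0.58]]
contact 65 [[-0.26, -0.23, 2.26, 0.13, 0.68], [-0.26, -0.23, 2.26, 0.13, 0.68], [-0.26, -0.23, 2.26, 0.13, 0.68]]
contact 70 [[-0.24, -0.16, 2.18, 0.0
[... 910 characters left out ...]
.31, 2.23, 0.4, 0.39], [-0.25, -0.31, 2.23, 0.4, 0.39]]
end 45 [[-0.24, -0.27, 2.15, 0.27, 0.5], [-0.24, -0.27, 2.15, 0.27, 0.5], [-0.24, -0.27, 2.15, 0.27, 0.5]]
end 50 [[-0.24, -0.23, 2.07, 0.19, 0.61], [-0.24, -0.23, 2.07, 0.19, 0.61], [-0.24, -0.23, 2.07, 0.19, 0.61]]
end 55 [[-0.23, -0.17, 1.99, 0.14, 0.73], [-0.23, -0.17, 1.99, 0.14, 0.73], [-0.23, -0.17, 1.99, 0.14, 0.73]]
end 60 [[-0.22, -0.11, 1.9, 0.1, 0.84], [-0.22, -0.11, 1.9, 0.1, 0.84], [-0.22, -0.11, 1.9, 0.1, 0.84]]
end 65 [[-0.21, -0.04, 1.81, 0.08, 0.95], [-0.21, -0.04, 1.81, 0.08, 0.95], [-0.21, -0.04, 1.81, 0.08, 0.95]]
end 70 [[-0.2, 0.03, 1.72, 0.05, 1.05], [-0.2, 0.03, 1.72, 0.05, 1.05], [-0.2, 0.03, 1.72, 0.05, 1.05]]
```

```bash
python3 - <<'E'
from h import *
from rig import robot
st=robot.state()
q=st["qpos"][:5]
for b,t in [(61.5,[.47,-.062,.215]),(62,[.49,-.058,.12]),(62,[.495,-.056,.046]),(62,[.515,-.057,.046]),(62,[.535,-.058,.046])]:
    R=toolR(b,flip=-1); q,e=ik(t,R,q); print(b,t,q.round(3),round(e,4))
    delta(st,t,R)
E
```

```text
61.5 [0.47, -0.062, 0.215] [-0.343 -0.776  2.319  0.148  1.122] 0.0
tcp target [ 0.388 -0.057  0.367] rot units(tool) [-0.02 -1.99  0.09] | shift in old tool axes [ 0.01 -0.03 -0.  ] in new [ 0.01 -0.03 -0.01]
62 [0.49, -0.058, 0.12] [-0.308 -0.609  2.398  0.149  0.882] 0.0
tcp target [ 0.409 -0.053  0.273] rot units(tool) [-0.02 -2.09  0.09] | shift in old tool axes [ 1.75 -0.12  0.84] in new [ 1.87 -0.14  0.51]
62 [0.495, -0.056, 0.046] [-0.297 -0.452  2.446  0.176  0.678] 0.0
tcp target [ 0.414 -0.051  0.199] rot units(tool) [-0.02 -2.09  0.09] | shift in old tool axes [ 2.97 -0.15  1.68] in new [ 3.22 -0.18  1.12]
62 [0.515, -0.057, 0.046] [-0.283 -0.372  2.391  0.171  0.651] 0.0
tcp target [ 0.434 -0.052  0.199] rot units(tool) [-0.02 -2.09  0.09] | shift in old tool axes [ 3.22 -0.16  1.37] in new [ 3.41 -0.19  0.76]
62 [0.535, -0.058, 0.046] [-0.27  -0.298  2.336  0.166  0.631] 0.0
tcp target [ 0.454 -0.053  0.199] rot units(tool) [-0.02 -2.09  0.09] | shift in old tool axes [ 3.47 -0.16  1.06] in new [ 3.6  -0.19  0.41]
```

step_arm:
  series:
    - [[0,-1.0,0.04,0,0,0,0],[0,-1.0,0.04,0,0,0,0],[0,-0.1,0,0.54,-0.03,0.19,0],[0,0,0,0.54,-0.03,0.19,0],[0,0,0,0.54,-0.03,0.19,0],[0,0,0,0.54,-0.03,0.19,0],[0,0,0,0.54,-0.03,0.19,0],[0,0,0,0.54,-0.03,0.19,0]]

```text
clock: 5.5
ee_pos: [0.4134, -0.0507, 0.1977]
eef_rot: [0.856, -0.026, -0.515, -0.017]
force: [1.1, 0.3, 0.1]
finger_gap: -0.0
```

```bash
python3 - <<'E'
from h import *
from rig import robot,cams
s=cams.snapshot("side")
t=cams.snapshot("top")
st=robot.state(); print(st["clock"],st["qpos"].round(3),st["ee_pos"],tip(st).round(4),st["force"])
delta(st,[.535,-.058,.046],toolR(62,flip=-1))
im=np.hstack([s["image"][90:310,175:455],t["image"][100:320,210:490]])
cv2.imwrite("pics/a1.png",cv2.resize(im,None,fx=1.42,fy=1.42,interpolation=cv2.INTER_CUBIC))
E
```

```text
5.6 [-0.296 -0.429  2.435  0.178  0.675  1.224] [ 0.41157633 -0.05007638  0.19492809] [ 0.4914 -0.0545  0.0415] [-1.63130236 -0.54339947 -0.84608768]
tcp target [ 0.454 -0.053  0.199] rot units(tool) [-0.02  0.1   0.03] | shift in old tool axes [ 0.32  0.01 -0.79] in new [ 0.33  0.01 -0.79]
```

View pics/a1.png

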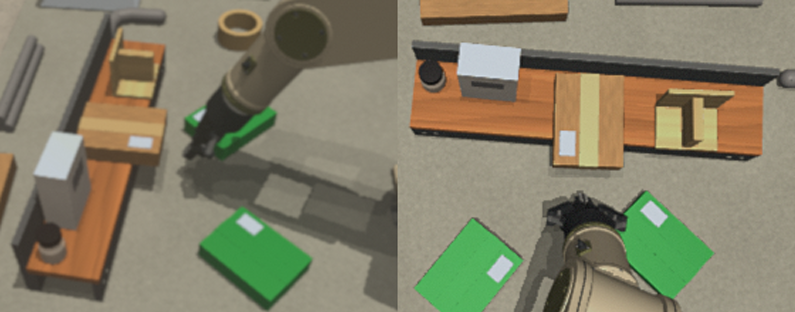

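The fingers sit low, just in front of the carton's near end and roughly centred on it (left half at (200,150), right half at (585,200)). Everything else is untouched.

step_arm:
  series:
    - [[0,0,0,0.08,0,-0.2,0],[0,0,0,0.08,0,-0.2,0],[0,0,0,0.08,0,-0.2,0],[0,0,0,0.08,0,-0.2,0],[0,0,0,0,0,0,0]]

```text
clock: 6.22
ee_pos: [0.4567, -0.0535, 0.2035]
eef_rot: [0.856, -0.026, -0.515, -0.017]
force: [-0.0, 0.9, -0.4]
finger_gap: 0.0001
```

```bash
python3 - <<'E'
from h import *
from rig import robot,cams
s=cams.snapshot("side")
t=cams.snapshot("top")
st=robot.state(); print(st["clock"],st["qpos"].round(3),st["ee_pos"],tip(st).round(4),st["force"])
R=Rot.from_quat(st["eef_rot"]).as_matrix(); print(R.round(3)); print("up in tool",R.T@[0,0,1],"shelfx",R.T@SR[:,0])
im=np.hstack([s["image"][130:240,225:365],t["image"][130:240,270:410]])
cv2.imwrite("pics/a2.png",cv2.resize(im,None,fx=2.8,fy=2.8,interpolation=cv2.INTER_CUBIC))
E
```

```text
6.325 [-0.269 -0.281  2.312  0.165  0.641  1.255] [ 0.45586554 -0.05330428  0.20271757] [ 0.5366 -0.058   0.0498] [-0.25365762  0.93369563 -0.23227635]
[[ 0.466 -0.062 -0.882]
 [-0.027 -0.998  0.055]
 [-0.884 -0.002 -0.467]]
up in tool [-0.88414223 -0.00193188 -0.46721385] shelfx [ 4.67215582e-01 -5.41032380e-04 -8.84143262e-01]
```

View pics/a2.png

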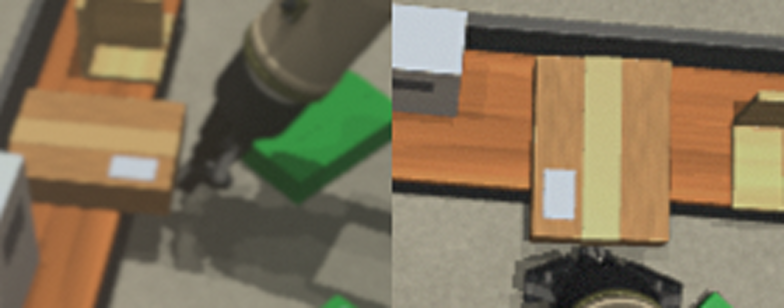

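step_arm:
  series:
    - [[0,0,0,0.07,0,-0.14,0],[0,0,0,0,0,0,0],[0,0,0,-0.18,0,-0.09,0],[0,0,0,-0.18,0,-0.09,0],[0,0,0,-0.18,0,-0.09,0],[0,0,0,0,0,0,0]]

```text
clock: 7.08
ee_pos: [0.4613, -0.0531, 0.2321]
eef_rot: [0.855, -0.025, -0.518, -0.017]
force: [-9.7, 3.8, -2.6]
finger_gap: -0.0
```

```bash
cat > look.py <<'E'
import sys
from h import *
from rig import robot,cams,finder
s=cams.snapshot("side")
t=cams.snapshot("top")
pickle.dump((s,t),open("last.pkl","wb"))
st=robot.state(); print(st["clock"],st["qpos"].round(3),st["ee_pos"],"tip",tip(st).round(4),st["force"].round(2),st["finger_gap"])
im=np.hstack([s["image"][100:250,210:390],t["image"][100:250,260:440]])
cv2.imwrite("pics/%s.png"%sys.argv[1],cv2.resize(im,None,fx=2.2,fy=2.2,interpolation=cv2.INTER_CUBIC))
E
python3 look.py a3
```

```text
7.175 [-0.265 -0.32   2.28   0.148  0.715  1.278] [ 0.4612649  -0.05312698  0.23171209] tip [ 0.5412 -0.0575  0.0783] [-9.65  3.4  -1.94] -7.113226348503118e-05
```

View pics/a3.png

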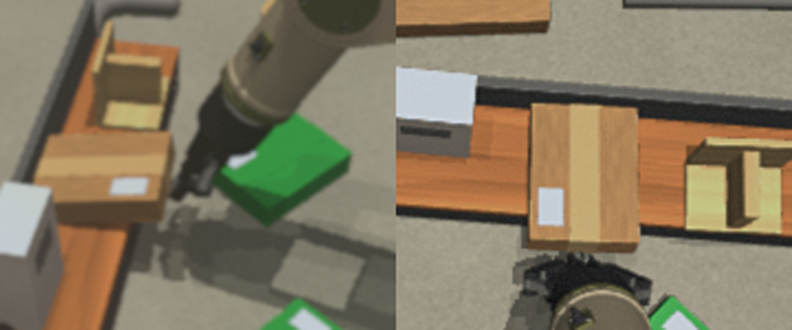

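```bash
python3 - <<'E'
from h import *
from rig import robot
s,t=pickle.load(open("last.pkl","rb"))
for n,p in (("s",s),("t",t)):
  im=p["image"]
# network near end
from rig import finder
for p in (s,t): print([(d["pixel"],round(d["confidence"],2)) for d in finder.place_of(p,"carton_near_end")])
st=robot.state()
print(proj(t,[[.547,-.058,.088],[.547,-.058,.095],[.537,-.058,.088]]),proj(s,[[.547,-.058,.088]]))
q=st["qpos"][:5]
for b,tt in [(62,[.525,-.057,.07]),(62,[.525,-.057,.038]),(54,[.535,-.057,.038]),(54,[.55,-.057,.038]),(54,[.557,-.058,.038]),(50,[.557,-.058,.038]),(54,[.557,-.058,.08]),(50,[.557,-.058,.08])]:
    R=toolR(b,flip=-1); q,e=ik(tt,R,q); print(b,tt,q.round(3),round(e,4))
    delta(st,tt,R)
E
python3 - <<'E'
import pickle,cv2,numpy as np
s,t=pickle.load(open("last.pkl","rb"))
im=np.hstack([s["image"][155:215,220:310],t["image"][140:200,310:400][:,:]]);im2=t["image"][180:240,310:400]
cv2.imwrite("pics/a3b.png",cv2.resize(np.hstack([s["image"][155:215,220:300],im2[:,:80]]),None,fx=5,fy=5,interpolation=cv2.INTER_CUBIC))
E
```

```text
[([284.2, 178.0], 0.98), ([315.6, 189.7], 0.87), ([330.5, 250.0], 0.72)]
[([369.1, 253.4], 0.94), ([345.7, 210.0], 0.87), ([279.9, 263.0], 0.8)]
[[342.99543145 213.28343353]
 [343.40172475 212.81035538]
 [343.01170748 217.62255355]] [[286.07795311 185.24600201]]
62 [0.525, -0.057, 0.07] [-0.275 -0.385  2.35   0.155  0.703] 0.0
tcp target [ 0.444 -0.052  0.223] rot units(tool) [-0.02  0.09  0.03] | shift in old tool axes [-0.   -0.    0.39] in new [-0.01 -0.    0.39]
62 [0.525, -0.057, 0.038] [-0.275 -0.316  2.367  0.173  0.619] 0.0
tcp target [ 0.444 -0.052  0.191] rot units(tool) [-0.02  0.09  0.03] | shift in old tool axes [0.56 0.   0.69] in new [ 0.56 -0.    0.69]
54 [0.535, -0.057, 0.038] [-0.295 -0.375  2.469  0.317  0.452] 0.0
tcp target [ 0.434 -0.051  0.178] rot units(tool) [-0.02  1.69  0.03] | shift in old tool axes [ 0.69 -0.01  0.99] in new [ 0.54 -0.01  1.08]
54 [0.55, -0.057, 0.038] [-0.282 -0.316  2.426  0.312  0.433] 0.0
tcp target [ 0.449 -0.051  0.178] rot units(tool) [-0.02  1.69  0.03] | shift in old tool axes [ 0.83 -0.03  0.72] in new [ 0.72 -0.03  0.84]
54 [0.557, -0.058, 0.038] [-0.279 -0.29   2.406  0.312  0.426] 0.0
tcp target [ 0.456 -0.052  0.178] rot units(tool) [-0.02  1.69  0.03] | shift in old tool axes [ 0.9  -0.02  0.6 ] in new [ 0.8  -0.02  0.73]
50 [0.557, -0.058, 0.038] [-0.292 -0.321  2.465  0.452  0.344] 0.0
tcp target [ 0.446 -0.051  0.171] rot units(tool) [-0.02  2.49  0.03] | shift in old tool axes [ 0.94 -0.02  0.84] in new [ 0.74 -0.02  1.02]
54 [0.557, -0.058, 0.08] [-0.279 -0.392  2.391  0.25   0.54 ] 0.0
tcp target [ 0.456 -0.052  0.22 ] rot units(tool) [-0.02  1.69  0.03] | shift in old tool axes [ 0.15 -0.02  0.21] in new [ 0.12 -0.02  0.23]
50 [0.557, -0.058, 0.08] [-0.292 -0.437  2.454  0.337  0.462] 0.0
tcp target [ 0.446 -0.051  0.213] rot units(tool) [-0.02  2.49  0.03] | shift in old tool axes [ 0.2  -0.02  0.45] in new [ 0.1  -0.02  0.48]
```

View pics/a3b.png

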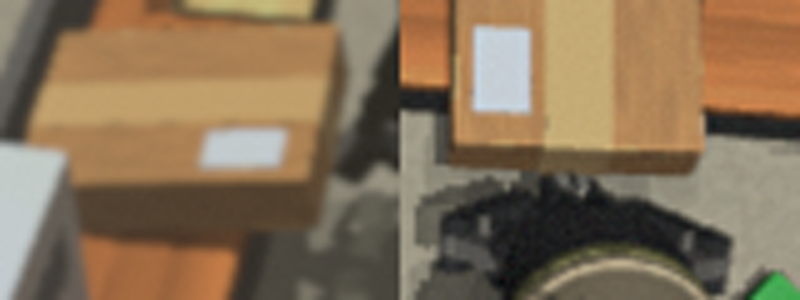

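```bash
cat >> h.py <<'E'
def tri(ps,uvs):
    A=[];b=[]
    for p,uv in zip(ps,uvs):
        f=K(p); d=p["extrinsics"][:3,:3]@np.array([(uv[0]-p["cx"])/f,-(uv[1]-p["cy"])/f,-1]); d/=np.linalg.norm(d)
        M=np.eye(3)-np.outer(d,d); A.append(M); b.append(M@p["extrinsics"][:3,3])
    return np.linalg.lstsq(np.vstack(A),np.concatenate(b),rcond=None)[0]
E
python3 - <<'E'
from h import *
s,t=pickle.load(open("last.pkl","rb"))
print(tri([s,t],[(284.2,178.0),(345.7,210)]))
E
```

```text
[ 0.551466   -0.06114484  0.11030375]
```

step_arm:
  series:
    - [[0,0,0,-0.155,0,-0.08,0],[0,0,0,-0.155,0,-0.09,0],[0,0,0,-0.155,0,-0.09,0],[0,0,0,-0.155,0,-0.09,0],[0,0,0,-0.155,0,-0.09,0],[0,0,0,-0.155,0,-0.09,0]]

```text
clock: 8.02
ee_pos: [0.4648, -0.0541, 0.2877]
eef_rot: [0.857, -0.026, -0.515, -0.017]
force: [0.2, 0.8, -1.8]
finger_gap: 0.0002
```

```bash
cat >> look.py <<'E'
a=finder.place_of(s,"carton_near_end");b=finder.place_of(t,"carton_near_end")
for x in a:
    for y in b:
        P=tri([s,t],[x["pixel"],y["pixel"]])
        r=np.linalg.norm(proj(s,P)[0]-x["pixel"])
        if r<5 and P[2]>.07 and P[0]>.5: print("near_end",P.round(4),round(r,1))
E
python3 look.py a4
```

```text
8.125 [-0.265 -0.402  2.23   0.13   0.837  1.304] [ 0.46525758 -0.05419231  0.2885384 ] tip [ 0.5464 -0.059   0.1358] [-4.06  0.93  0.5 ] -0.0002536033075872865
near_end [ 0.5616 -0.0587  0.1585] 1.1
```

View pics/a4.png

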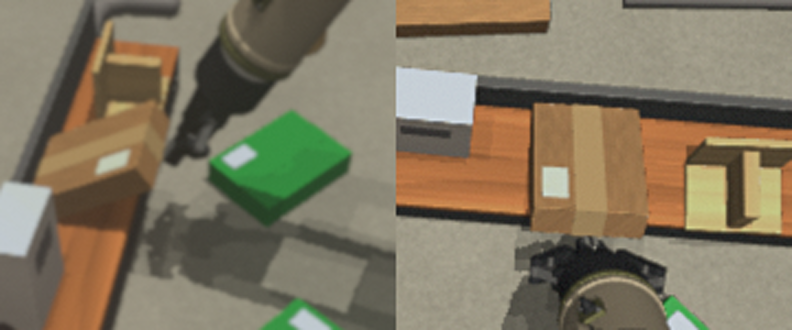

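The carton is now tipped to about 30°, pivoting on its far edge with the fingers under its near edge. I keep following the arc.

step_arm:
  series:
    - [[0,0,0,-0.1,0,-0.145,0],[0,0,0,-0.1,0,-0.145,0],[0,0,0,-0.1,0,-0.145,0],[0,0,0,-0.1,0,-0.145,0],[0,0,0,-0.05,0,-0.17,0],[0,0,0,-0.05,0,-0.17,0],[0,0,0,-0.05,0,-0.17,0]]

```text
clock: 9.1
ee_pos: [0.5005, -0.0564, 0.3369]
eef_rot: [0.856, -0.026, -0.516, -0.017]
force: [-0.2, 0.5, -1.0]
finger_gap: -0.0001
```

```bash
python3 look.py a5
```

```text
9.2 [-0.248 -0.337  2.088  0.112  0.913  1.338] [ 0.50090949 -0.05645935  0.33761906] tip [ 0.582  -0.0612  0.1849] [-0.95  0.19  0.11] 0.00024099031796064282
near_end [ 0.6093 -0.0679  0.1936] 1.1
```

View pics/a5.png

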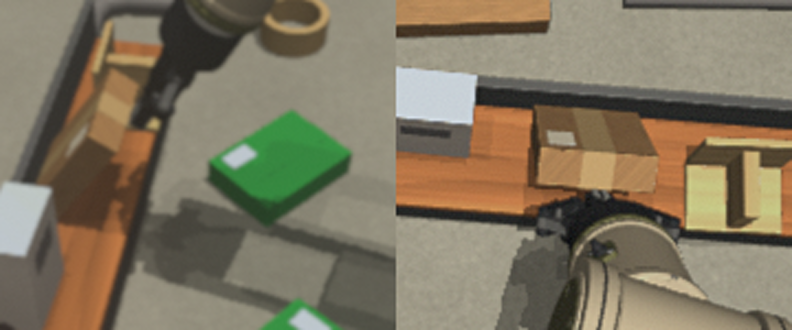

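step_arm:
  series:
    - [[0,0,0,-0.01,0,-0.16,0],[0,0,0,-0.01,0,-0.16,0],[0,0,0,-0.01,0,-0.16,0],[0,0,0,0.05,0,-0.12,0],[0,0,0,0.06,0,-0.12,0],[0,0,0,0.06,0,-0.12,0],[0,0,0,0,0,0,0]]

```text
clock: 10.18
ee_pos: [0.5407, -0.0589, 0.3498]
eef_rot: [0.856, -0.026, -0.516, -0.017]
force: [-0.1, -0.8, -0.0]
finger_gap: -0.0001
```

```bash
python3 look.py a6
```

```text
10.275 [-0.231 -0.225  1.975  0.102  0.915  1.359] [ 0.54030514 -0.05879651  0.34970467] tip [ 0.621  -0.0635  0.1968] [-0.09  0.53  0.3 ] -0.0006182035122787456
near_end [ 0.6477 -0.0651  0.2231] 0.2
```

View pics/a6.png

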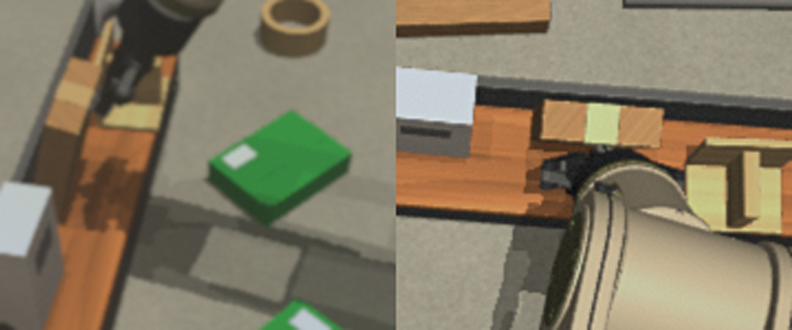

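step_arm:
  series:
    - [[0,0,0,0.06,0,-0.085,0],[0,0,0,0.06,0,-0.085,0],[0,0,0,0.06,0,-0.085,0],[0,0,0,0.06,0,-0.085,0],[0,0,0,0,0,0,0]]

```text
clock: 11.0
ee_pos: [0.5612, -0.0601, 0.3471]
eef_rot: [0.856, -0.026, -0.516, -0.017]
force: [-0.1, 1.4, 0.1]
finger_gap: -0.0002
```

```bash
python3 look.py a7
```

```text
11.1 [-0.224 -0.162  1.924  0.099  0.901  1.367] [ 0.56094056 -0.06010947  0.34715207] tip [ 0.6417 -0.0648  0.1942] [-0.32  0.31  0.49] -0.00010408912667190536
near_end [ 0.682  -0.0656  0.2284] 0.4
```

View pics/a7.png

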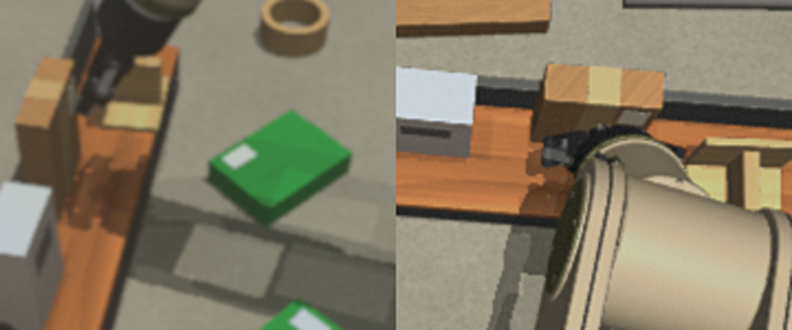

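step_arm:
  series:
    - [[0,0,0,-0.1,0,0.2,0],[0,0,0,-0.3,0,0.4,0],[0,0,0,-0.4,0,0.5,0],[0,-0.93,0,-0.2,0,0,0],[0,-0.93,0,-0.2,0,0,0],[0,-0.93,0,-0.2,0,0,0],[0,-0.93,0,-0.2,0,0,0],[0,-0.93,0,-0.2,0,0,0]]

```text
clock: 12.2
ee_pos: [0.4771, -0.055, 0.4045]
eef_rot: [0.734, -0.022, -0.678, -0.022]
force: [0.0, 1.3, -0.2]
finger_gap: -0.0001
```

```bash
python3 look.py a8;  python3 - <<'E'
from h import *
from rig import robot,finder
s,t=pickle.load(open("last.pkl","rb"))
for n in ["bookend","bookend_grip","carton","carton_near_end"]: print(n,[[(np.round(d["pixel"],1).tolist(),round(d["confidence"],2)) for d in finder.place_of(p,n)] for p in (s,t)])
im=t["image"][120:230,210:485]; cv2.imwrite("pics/t8.png",cv2.resize(im,None,fx=2.9,fy=2.9,interpolation=cv2.INTER_CUBIC))
im=s["image"][90:310,175:325]; cv2.imwrite("pics/s8.png",cv2.resize(im,None,fx=2.7,fy=2.7,interpolation=cv2.INTER_CUBIC))
E
```

```text
12.3 [-0.227 -0.241  1.847  0.015  1.456  1.404] [ 0.47788104 -0.05513869  0.40513381] tip [ 0.4919 -0.0558  0.2327] [0.19 0.04 0.29] -6.9808723527304135e-06
bookend [[([257.5, 144.7], 0.95)], [([412.1, 173.4], 0.67)]]
bookend_grip [[([273.6, 132.6], 0.91)], [([419.7, 185.9], 0.88)]]
carton [[([240.2, 166.3], 0.72), ([333.9, 179.9], 0.66), ([355.1, 274.3], 0.61)], [([347.1, 157.1], 0.86), ([392.8, 276.1], 0.78), ([256.3, 293.1], 0.77)]]
carton_near_end [[([330.1, 252.0], 0.91), ([226.7, 142.4], 0.75), ([315.9, 187.5], 0.55)], [([282.6, 267.2], 0.93), ([367.9, 254.1], 0.64)]]
```

View pics/t8.png

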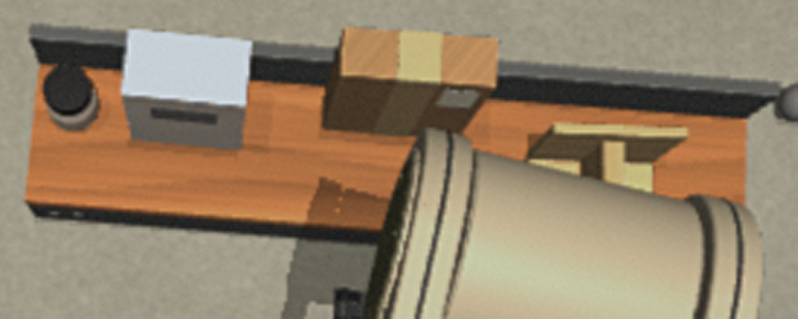

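View pics/s8.png

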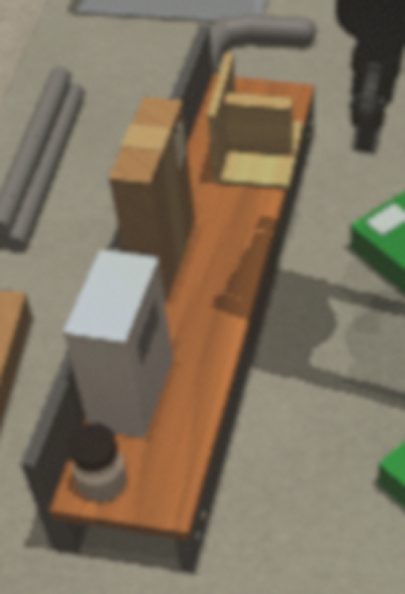

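```bash
python3 - <<'E'
from h import *
from rig import robot
s,t=pickle.load(open("last.pkl","rb"))
T=lambda L:np.array(L)/2.9+[210,120]
def sh(X): return ((X-SO)@SR*1000).round(1).tolist()
top=atz(t,T([(343,28),(498,38),(496,85),(340,75)]),.22); print("top BL BR FR FL",(top*1000).round(),sh(top))
bot=atz(t,T([(323,127),(415,134)]),.07); print("bottom front",(bot*1000).round(),sh(bot))
c=atz(t,T([(526,245),(652,250)]),.078)
b=atz(t,T([(553,125),(688,128)]),.160); print("plate",(b*1000).round(),sh(b))
st=robot.state()
yaw=-.017
for z in (.185,.125): delta(st,[.649-.056,-.2215,z],toolR(90,yaw,-1),reach=.155)
q,e=ik([.593,-.2215,.125],toolR(90,yaw,-1),st["qpos"][:5],.155);print(q,e)
E
```

```text
top BL BR FR FL [[ 699.  -11.  220.]
 [ 694. -120.  220.]
 [ 659. -118.  220.]
 [ 665.   -9.  220.]] [[55.6, 53.4, 220.0], [56.7, -56.0, 220.0], [22.3, -56.1, 220.0], [21.0, 53.4, 220.0]]
bottom front [[667. -10.  70.]
 [663. -85.  70.]] [[23.6, 52.7, 70.0], [23.6, -22.2, 70.0]]
plate [[ 648. -173.  160.]
 [ 647. -273.  160.]] [[13.8, -111.7, 160.0], [19.4, -211.7, 160.0]]
tcp target [ 0.593 -0.222  0.34 ] rot units(tool) [-0.51 -0.93  0.  ] | shift in old tool axes [ 1.47  3.18 -2.39] in new [ 1.28  3.29 -2.36]
tcp target [ 0.593 -0.222  0.28 ] rot units(tool) [-0.51 -0.93  0.  ] | shift in old tool axes [ 2.67  3.18 -2.3 ] in new [ 2.48  3.29 -2.36]
[-4.38605785e-01  2.99881850e-01  1.52780130e+00  2.23571071e-10
  1.31390950e+00] 4.616449086798006e-09
```

The carton now stands upright and flush with the backboard: its front is at shelf x of about 22 mm, and top and bottom agree. Next is the bookend.

step_arm:
  series:
    - [[-0.51,-0.93,0,0,0,0,50],[0,0,0,0,0.66,-0.47,50],[0,0,0,0,0.66,-0.47,50],[0,0,0,0,0.66,-0.47,50],[0,0,0,0,0.66,-0.47,50],[0,0,0,0,0.66,-0.47,50],[0,0,0,0.5,0,0,50],[0,0,0,0.5,0,0,50]]

```text
clock: 13.8
ee_pos: [0.5928, -0.2228, 0.3531]
eef_rot: [0.707, -0.006, -0.707, -0.006]
force: [0.6, 1.1, 0.2]
finger_gap: 0.0499
```

```bash
sed -i 's/100:250,260:440/100:250,300:480/' look.py; python3 look.py b1;  python3 - <<'E'
from h import *
from rig import robot,finder
st=robot.state()
s,t=pickle.load(open("last.pkl","rb"))
a=finder.place_of(s,"bookend_grip");b=finder.place_of(t,"bookend_grip")
print([(x["pixel"],x["confidence"]) for x in a+b])
if a and b: print(tri([s,t],[a[0]["pixel"],b[0]["pixel"]]))
g=[.649-.056,-.2215,.125]
delta(st,g,toolR(90,-.017,-1),reach=.155)
E
```

```text
13.9 [-0.44   0.248  1.456 -0.     1.444  1.148] [ 0.59157846 -0.22179852  0.3497897 ] tip [ 0.5905 -0.2213  0.1768] [-0.76  0.16 -0.17] 0.049710517798126394
near_end [ 0.6839 -0.0665  0.2201] 1.4
[([274.6, 132.2], 0.8), ([419.1, 190.0], 0.66), ([347.7, 154.9], 0.45)]
[ 0.59789647 -0.22304023  0.12079868]
tcp target [ 0.593 -0.222  0.28 ] rot units(tool) [-0.    0.01  0.01] | shift in old tool axes [ 1.48 -0.01 -0.01] in new [ 1.48 -0.01 -0.01]
```

View pics/b1.png

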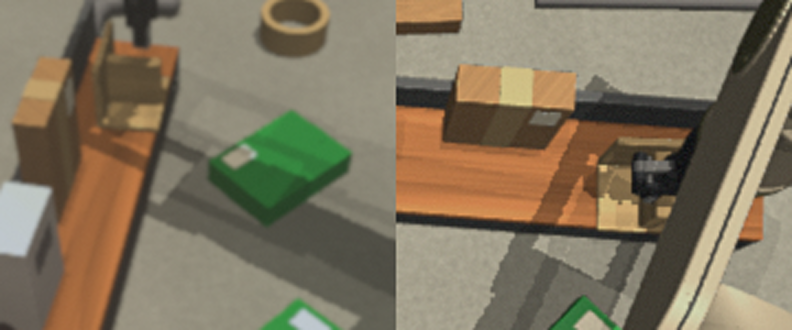

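The carton still stands, and the gripper is above the bookend's rib. The network's grip point (0.598, -0.223) matches mine to about 1.5 mm, so I go down and grip.

step_arm:
  series:
    - [[0,0,0,0.37,0,0,50],[0,0,0,0.37,0,0,50],[0,0,0,0.37,0,0,50],[0,0,0,0.35,0,0,50],[0,0,0,0,0,0,50],[0,0,0,0,0,0,0],[0,0,0,0,0,0,0],[0,0,0,0,0,0,0]]
  grip_force: 40

```text
clock: 15.1
ee_pos: [0.5929, -0.2223, 0.2822]
eef_rot: [0.708, -0.006, -0.706, -0.006]
force: [-0.2, -0.4, 3.1]
finger_gap: 0.0156
```

```bash
python3 look.py b2;  python3 - <<'E'
from h import *
from rig import robot
st=robot.state(); print(st["finger_gap"],Rot.from_quat(st["eef_rot"]).as_matrix().round(3))
E
```

```text
15.2 [-0.44   0.302  1.519  0.     1.318  1.148] [ 0.59295566 -0.22225264  0.28224717] tip [ 0.5933 -0.2224  0.1092] [-1.25 -0.09  5.36] 0.01596705541630587
0.01537590248489191 [[ 0.002 -0.017 -1.   ]
 [-0.001 -1.     0.017]
 [-1.     0.001 -0.002]]
```

View pics/b2.png

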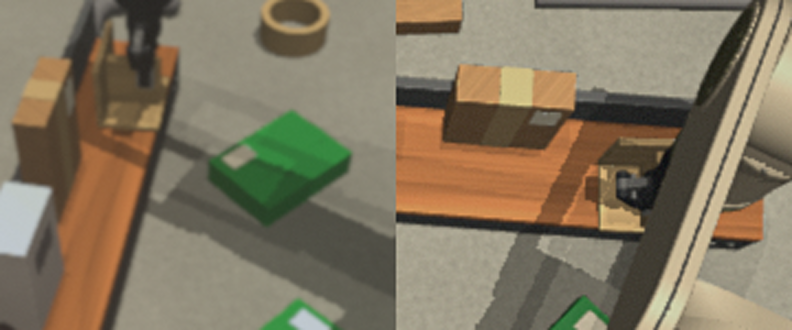

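```bash
python3 - <<'E'
from h import *
from rig import robot
st=robot.state()
for x in (-.061,-.035):
    p=SO+SR@np.array([x,-.0013,0]); p[2]=st["ee_pos"][2]-.155+.012
    print(p); delta(st,p,toolR(90,th,-1),.155)
E
```

```text
[ 0.5795342  -0.05857889  0.139226  ]
tcp target [ 0.58  -0.059  0.294] rot units(tool) [ 0.5  -0.02 -0.01] | shift in old tool axes [-0.24 -3.27  0.32] in new [-0.24 -3.25  0.47]
[ 0.60548585 -0.06016391  0.139226  ]
tcp target [ 0.605 -0.06   0.294] rot units(tool) [ 0.5  -0.02 -0.01] | shift in old tool axes [-0.24 -3.25 -0.2 ] in new [-0.24 -3.25 -0.05]
```

step_arm:
  series:
    - [[0,0,0,-0.24,0,0,0],[0,0,0,0,0,0.5,0],[0,0,0,0,-0.55,-0.03,0],[0,0,0,0,-0.55,-0.03,0],[0,0,0,0,-0.55,-0.03,0],[0,0,0,0,-0.55,-0.03,0],[0,0,0,0,-0.55,-0.03,0],[0.5,0,0,0,-0.5,-0.03,0]]

```text
clock: 16.3
ee_pos: [0.579, -0.0583, 0.2928]
eef_rot: [-0.706, 0.022, 0.707, 0.022]
force: [0.4, -0.4, -3.6]
finger_gap: 0.0155
```

```bash
sed -i 's/100:250,300:480/100:250,260:440/' look.py; python3 look.py b3;  python3 - <<'E'
from h import *
from rig import robot
st=robot.state(); R=Rot.from_quat(st["eef_rot"]).as_matrix()
print(R.round(3)); print("face shelf",((st["ee_pos"]-SO)@SR).round(4), "yaw",np.arctan2(-R[1,2],-R[0,2]))
E
```

```text
16.4 [-1.870e-01  1.620e-01  1.662e+00  1.000e-03  1.319e+00  1.444e+00] [ 0.57909796 -0.05698816  0.29274658] tip [ 0.5789 -0.0568  0.1197] [ 0.32  0.46 -3.42] 0.015507838302139906
[[-0.001 -0.059 -0.998]
 [-0.    -0.998  0.059]
 [-1.     0.     0.001]]
face shelf [-0.0614 -0.0017  0.2929] yaw -0.05926305342023537
```

View pics/b3.png

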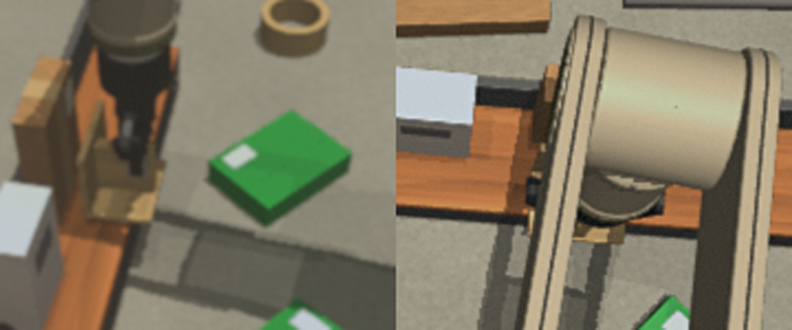

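step_arm:
  series:
    - [[0,0,0,0,0,-0.11,0],[0,0,0,0,0,-0.11,0],[0,0,0,0,0,-0.11,0],[0,0,0,0,0,-0.11,0],[0,0,0,0.1,0,0,0],[0,0,0,0.1,0,0,0],[0,0,0,0,0,0,0]]

```text
clock: 17.38
ee_pos: [0.6011, -0.0606, 0.2825]
eef_rot: [-0.707, 0.021, 0.707, 0.022]
force: [-0.5, -0.1, -3.3]
finger_gap: 0.0156
```

```bash
python3 look.py b4;  python3 - <<'E'
from h import *
from rig import robot
st=robot.state(); R=Rot.from_quat(st["eef_rot"]).as_matrix()
print("shelf",((st["ee_pos"]-SO)@SR).round(4), "yaw",np.arctan2(-R[1,2],-R[0,2]))
s,t=pickle.load(open("last.pkl","rb"))
im=s["image"][110:220,200:310]; cv2.imwrite("pics/s4.png",cv2.resize(im,None,fx=5,fy=5,interpolation=cv2.INTER_CUBIC))
E
```

```text
17.475 [-0.185  0.229  1.605 -0.     1.308  1.446] [ 0.60105829 -0.06060613  0.28259056] tip [ 0.6009 -0.0606  0.1096] [ 0.1   0.48 -3.87] 0.015480559767286768
shelf [-0.0393 -0.002   0.2828] yaw -0.06085956087768016
```

View pics/s4.png

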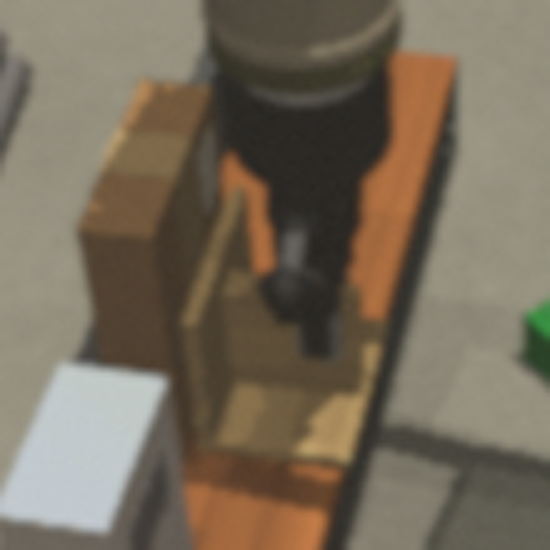

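The bookend is square and centred, about 5 mm short of the carton's front. I advance it gently.

step_arm:
  series:
    - [[0,0,0,0,0,-0.03,0],[0,0,0,0,0,-0.03,0],[0,0,0,0,0,-0.03,0],[0,0,0,0.01,0,0,0],[0,0,0,0,0,0,0]]

```text
clock: 18.2
ee_pos: [0.6058, -0.0609, 0.2824]
eef_rot: [-0.707, 0.021, 0.707, 0.022]
force: [0.3, -0.8, -4.1]
finger_gap: 0.0158
```

```bash
cat > c.py <<'E'
from h import *
from rig import robot
st=robot.state(); R=Rot.from_quat(st["eef_rot"]).as_matrix()
print(st["clock"],"shelf",((st["ee_pos"]-SO)@SR).round(4), "yaw",np.arctan2(-R[1,2],-R[0,2]),st["force"],st["finger_gap"])
E
python3 c.py
```

```text
18.2 shelf [-0.0347 -0.002   0.2824] yaw -0.06084312816362948 [ 0.32810435 -0.78237573 -4.08032749] 0.015804633584580438
```

step_arm:
  series:
    - [[0,0,0,0,0,-0.02,0],[0,0,0,0,0,-0.02,0],[0,0,0,0.02,0,0,0],[0,0,0,0,0,0,0]]

```text
clock: 18.7
ee_pos: [0.607, -0.0609, 0.2822]
eef_rot: [-0.706, 0.021, 0.708, 0.022]
force: [-12.3, 2.0, 7.1]
finger_gap: 0.0154
```

```bash
python3 c.py; python3 look.py b5; python3 - <<'E'
from h import *
s,t=pickle.load(open("last.pkl","rb"))
im=s["image"][110:220,200:310]; cv2.imwrite("pics/s5.png",cv2.resize(im,None,fx=5,fy=5,interpolation=cv2.INTER_CUBIC))
E
```

```text
18.7 shelf [-0.0334 -0.0019  0.2822] yaw -0.06090129837644605 [-12.27925055   2.03855739   7.14017764] 0.015422193815579117
18.8 [-0.184  0.246  1.586 -0.     1.312  1.448] [ 0.60703148 -0.06088337  0.28217039] tip [ 0.6065 -0.0608  0.1092] [-11.43   1.91   7.81] 0.015699882515151538
```

View pics/s5.png

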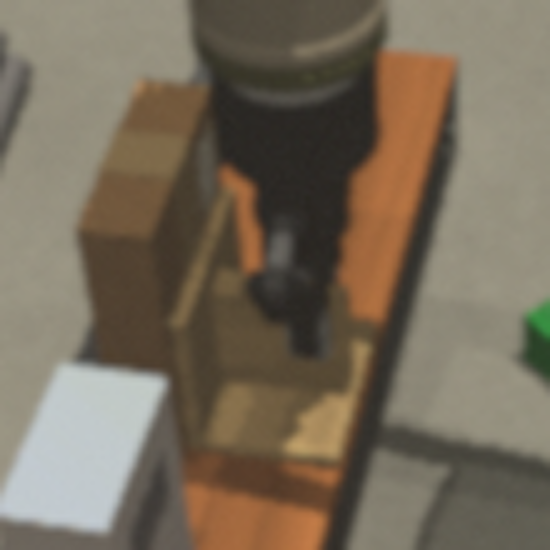

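The bookend presses on the carton's front (-12 N in x) and on the deck (+7 N in z). I release it and go straight up.

step_arm:
  series:
    - [[0,0,0,0,0,0.01,0],[0,0,0,0,0,0,35],[0,0,0,0,0,0,35],[0,0,0,0,0,0,35],[0,0,0,-0.1,0,0,35],[0,0,0,-0.4,0,0,35],[0,0,0,-0.6,0,0,35],[0,0,0,-0.8,0,0,35]]

```text
clock: 19.9
ee_pos: [0.6071, -0.061, 0.3781]
eef_rot: [-0.707, 0.021, 0.707, 0.022]
force: [0.1, 0.2, 0.3]
finger_gap: 0.0348
```

step_arm:
  series:
    - [[0,0,0,-0.4,0,0.5,35],[0,0,0,0,0,0.9,35],[0,0,0,0,0.9,0.4,35],[0,0,0,0,0.9,0.4,35],[0,0,0,0,0.9,0,35],[0,0,0,0,0.9,0,35],[0,0,0,0,0.9,0,35],[0,0,0,0,0.9,0,35]]

```text
clock: 20.9
ee_pos: [0.4809, -0.3254, 0.3986]
eef_rot: [0.707, -0.022, -0.706, -0.021]
force: [-0.0, -0.3, -0.2]
finger_gap: 0.035
```

```bash
python3 look.py b6; python3 - <<'E'
from h import *
s,t=pickle.load(open("last.pkl","rb"))
im=t["image"][120:230,210:485]; cv2.imwrite("pics/t6.png",cv2.resize(im,None,fx=2.9,fy=2.9,interpolation=cv2.INTER_CUBIC))
im=s["image"][110:220,200:310]; cv2.imwrite("pics/s6.png",cv2.resize(im,None,fx=5,fy=5,interpolation=cv2.INTER_CUBIC))
E
```

```text
21.0 [-6.870e-01  8.200e-02  1.552e+00 -1.000e-03  1.505e+00  9.490e-01] [ 0.48019199 -0.32767052  0.39819667] tip [ 0.4804 -0.3281  0.2252] [-0.31  1.05 -0.41] 0.03517259516747934
near_end [ 0.6823 -0.065   0.2232] 1.2
```

View pics/t6.png

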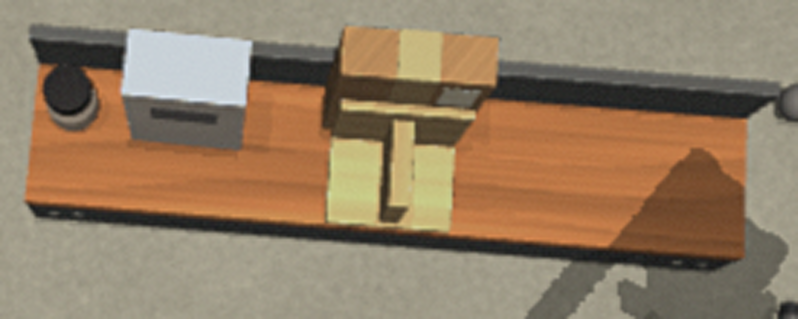

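View pics/s6.png

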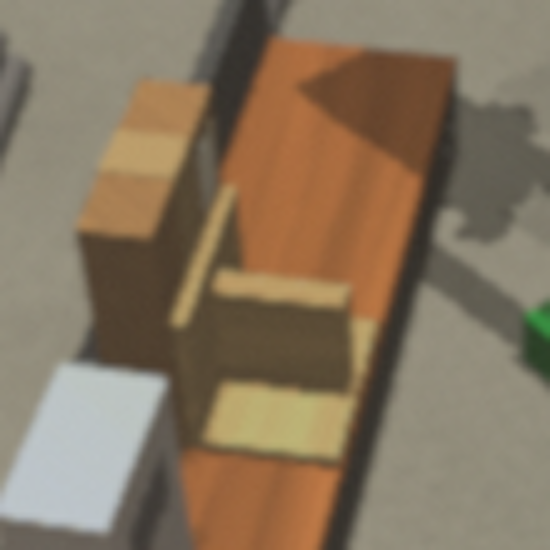

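```bash
python3 - <<'E'
from h import *
s,t=pickle.load(open("last.pkl","rb"))
T=lambda L:np.array(L)/2.9+[210,120]
sh=lambda X:((X-SO)@SR*1000).round(1).tolist()
print("carton top BL BR FR FL",sh(atz(t,T([(343,28),(498,38),(497,85),(340,75)]),.22)))
print("plate top back edge",sh(atz(t,T([(342,98),(477,110)]),.16)))
print("foot near L R",sh(atz(t,T([(327,223),(450,231)]),.078)))
E
```

```text
carton top BL BR FR FL [[55.6, 53.4, 220.0], [56.7, -56.0, 220.0], [22.4, -56.8, 220.0], [21.0, 53.4, 220.0]]
plate top back edge [[22.4, 46.1, 160.0], [21.0, -54.8, 160.0]]
foot near L R [[-57.2, 45.0, 78.0], [-56.0, -53.2, 78.0]]
```

Everything agrees, so I hand the job in.

```bash
python3 - <<'E'
from rig import workorder
print(workorder.close_job())
E
```

```text
the job is handed in; nothing more can be done
None
```

The carton stands upright on its far end against the backboard, and the bookend is set flat and centred against its front. I handed the job in at about 21 s of the 67 s allowed; the system gives no verdict.

I put the closed fingers under the overhanging near end and tipped the carton up in an arc until it stood. Then I gripped the bookend by its rib and carried it round in front. I pressed it lightly against the carton (about 12 N) and the deck, released it and moved clear.

Last checks, in the shelf's frame (camera calibration good to about 2 mm):

| Check | Measured |
|---|---|
| Carton top, front face | x ≈ 21–22 mm |
| Carton top, back face | x ≈ 56–57 mm (backboard at 57.5 mm) |
| Bookend face at plate top | x ≈ 21–22 mm, flush with the carton |
| Bookend off centre | about 3–4 mm |
| Bookend squareness | within about 1° |

- **White box and jar:** they look unmoved in the last picture; I did not measure them again.
- **Arm limit:** early on, joint 2 read -0.893 against its limit of -0.89 rad while I was pitching the tool. The arm kept working normally, and I chose a steeper tool angle from then on.
- **Disagreement:** the network's estimate of the carton's near end was up to about 10 mm off what I expected halfway through the tipping. For the upright carton its height came out at 220–228 mm against the 220 mm expected, so for those checks I relied on the corners I picked in the pictures.

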